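Fit the support peg, draw out the door-support leg to its mark and clamp it, still holding

ROBOT

A 7-joint arm with a two-finger parallel gripper is mounted at the origin on the work surface. World frame = base frame: x ahead of the robot, y to its left, z up, the work surface at z = 0. Lengths are in m, angles in rad, forces in N, time in s.
With the tool pointing down it reaches from about 0.425 to 0.925 m from the base axis. Payload 6.8 kg.
Tool frame: the origin (TCP) lies at the very end of the fingers, on their centre line; the grasp point (between the pads) lies 19 mm behind it; z points along the fingers, y is the line along which they close (so a half turn about z gives the same grasp; the last joint's range is limited). The gripper opens to 85 mm and grips with 20 to 120 N. Pads are 22 mm wide; open, the fingers measure 114 mm over their backs; the gripper's body (76 mm by 85 mm) begins 54 mm behind the grasp point. The pads swing forward as they close: fully open they stand 13 mm farther back than shut.
Start: joints at [-0.108, 0.477, 0.022, 1.555, -0.011, 1.109, -0.083], TCP at [0.675, 0, 0.205] pointing down, gripper open.
Joint ranges: [-2.96, 2.96], [-0.34, 2.1], [-1.41, 1.46], [0.24, 2.44], [-1.37, 4.51], [0.17, 1.92], [-2.96, 2.96]. Speed limits (rad/s): [2.39, 2.39, 3.14, 3.14, 3.14, 3.14, 3.14].

INTERFACE

Orientations are given as a rotation vector (axis times angle).
In Python, from bench import monitor, optics, r gives the robot as it stands.
- The arm moves only by the shell command python3 -m crank 'ROWS' [OPENING] [FORCE]. ROWS is JSON, a list of rows, each a list of 2 entries, a list of its own where there are three numbers: the shift along the tool's x, y, z in cm, then the turn, a rotation vector about the tool's x, y, z in rad. A call has 1 to 5 rows; each row shifts and turns the commanded pose from where the row before left it, along the tool's axes as they then stand; what a row does not reach is not made up. A row lasts 1/10 s, in which the tool goes at most 50 mm and 8.59 degrees, less where a joint would pass 70% of its speed; a pose out of reach is approached as far as the arm can. A call is refused whole if a number of a shift passes 5 or a number of a turn 0.15, either way. A call with a gripper value outside its range is refused whole. OPENING is the finger opening in cm, from 0 to 8.54, set as the call begins (- or left out, the last holds). The fingers move at their own pace and stop on an object; FORCE is the grip in N (left out, the last holds). Time passes only in rows, so rows that do not move let the fingers close. It gives the time, the measured TCP pose, the force, the opening and the grip force at its end, in the units of the state.
- monitor.get_obs(): the state, without advancing time (a new reading comes with each control period).
- optics.grab_frame(name): name is "scene" or "side" or "wrist"; returns (picture, depth): 400x640x3 uint8, red, green, blue; 400x640 float32, m along the optical axis (not along the pixel's ray), 0 where there is no reading.
- optics.camera_model(name): a dict with "vertical_fov" (degrees; the focal length in pixels is half the picture's height over the tangent of half this angle, whatever the lens; pixels are square), "cx", "cy" (the principal point, pixels), "D" ([k1, k2, p1, p2, k3] as OpenCV has them; the pictures are not rectified), "R" (3x3) and "t" (3): a world point X has camera coordinates R X + t; the wrist camera has in their place "hand_eye" (4x4, takes a point from camera to tool coordinates, whose origin is the TCP and whose axes are the flange's). Camera axes: x right, y down, z forward; pixel columns grow to the right and rows downward; lengths in m; the calibration is good to about 2 mm. A picture is of the moment at which its call begins: read the wrist's pose just before it. camera_model takes no time and is no camera call.
- r.hand_in(): hands the job in; it is judged then, once.
The state is a dict: "clock": time; "joints": joint angles; "qvel": joint speeds; "tau": joint torques, N m; "tcp_pos": TCP position; "orientation": TCP orientation; "contact_force": force on the tool from outside, world axes, zero at the start; "moment": the same for the moment, N m; "grip_width": finger opening in m; "gripper_force": force on a finger pad.
Only numpy, scipy, OpenCV 4.12 (cv2) and the standard library are available. Lean on these libraries where they do the work, as an engineer would, in place of code of your own. Each camera call takes 0.05 s, during which the arm holds its last target. There are 200 camera calls.

TASK

Take the orange peg out of the parts tray and seat it fully, upright, in the blue socket at the end of the sliding leg, then let go of it. Then draw the spring-loaded leg out until its yellow pointer stands on the red mark, pause there with the clamp lever still open, and, holding the leg at the mark, squeeze the red cam lever fully shut against the collar. Finish while still holding the leg at the mark with the lever shut (do not let go); leave the other parts, tools and cans where they are.

Things in the scene. Friction and masses are not known exactly. Their poses are not given: they have to be found in the camera images.
- peg_center (a point): centre of the orange peg (half-way up), standing upright in one of the four compartments of the tray. 62 tall: black round shank 18 diameter, lowest 26; orange round head 30 diameter from 26 to 62 above its foot, top edge bevelled (22 diameter across the flat top). 35 g. Grip it by the head. z axis up along the peg.
- peg_foot (a point): centre of the orange peg's underside (31 below peg_center)
- tray: grey tray fixed to the bench, 170 x 170 x 28 high, walls 4, crossed by one divider each way into four compartments about 79 square, dividers no higher than the walls; inner floor 4 above the bench. Holds the orange peg, the blue peg, the white knob and the hinge cup, one per compartment, in any order. Origin: centre of the underside
- stand: grey base plate 130 (x) x 310 (y) x 12 high, fixed to the bench, with an end block at its -y end; carries a fixed rod along its y axis on which the leg slides towards +y. Origin: on the bench under the leg's centre line. All the points of leg, mark and socket share its axes: +y is the way the leg draws out, +x the side where the lever, pointer and scale are
- leg (a joint): how far the leg is drawn out (m), 0 fully in (start) to 0.09. A spring pulls it back in with about 2 N at 0 to 4 N at 0.09 and always returns it if it is not held; the shut lever does not lock it
- collar (a point): grip point of the leg, moves with it: 47 above the bench on the centre line of the black clamp collar (26 wide in x, 28 to 62 above the bench, from 44 behind this point in -y to 8 ahead). Fingers closing along x here press on the collar's -x side and, on the +x side, on the lever; with the lever shut the two are 33 wide together, centred 3.5 to the +x side of this point
- cross_bar (a point): middle of the rear (-y) face of the black cross-bar on the leg, 14 ahead (+y) of the collar point; bar 110 wide in x, 12 thick, 30 to 56 above the bench. Open fingers put down on either side of the collar just behind it can draw the leg out by pushing it to +y
- lever (a joint): angle of the cam lever (rad): 0 shut, flat against the collar; starts open at 0.28 to 0.38. Stiff: takes about 10 N at its tip to move and stays where it is left
- lever_tip (a point): outer face of the red lever at its free end. Lever 50 long, 7 thick, 26 high (32 to 58 above the bench), on a vertical pivot at the rear of the collar (43 in -y from collar point, 13 in +x); its free end points to +y and swings out to +x; open, it stands at most 40 from the leg's centre line
- pointer (a point): tip of the thin yellow pointer on the leg's +x side, 20 above the bench, moves with the leg over the white scale strip
- mark_line (a point): the red mark, a strip 4 wide (y) on the white scale beside the leg; its position along the scale differs each time. 40 to 80 from the pointer at the start. The leg is at length when the pointer's y and the mark's y in the stand's frame agree
- socket (a point): centre of the mouth of the round socket, 44 above the bench, in the blue block (44 x 44) at the +y end of the leg; moves with the leg. Hole 21 diameter, 30 deep, open below: the peg's shank goes in and its head rests on the block's top, so that seated peg_foot is 26 below this point
- blue_peg_center (a point): centre of the blue peg (same shape as the orange one, not wanted)
- door_knob: white round knob 32 diameter, 30 high, in the tray
- hinge_cup: steel hinge cup 40 diameter, 14 high, in the tray
- sanding_block: sanding block 70 x 100 x 27 high at the far side of the bench
- filler_jar: jar 80 diameter, 90 high, at the far side
- paint_can: can 90 diameter, 95 high, at the far side
- putty_knife: flat putty knife lying at the far side

How it is judged:
By the outcome, as a careful person would: the job done as asked, in the order asked, and still so for the second after the job is handed in, while the arm keeps its last pose, push and grip.
It also fails if it takes over 48 s, if anything falls off the work surface, if the arm or the gripper's body presses on something with over 40 N, if the wrist force passes 120 N, or if a joint passes its speed limit or range.

## Working session

There is one attempt and no reset: what is moved stays moved. The work goes in short steps, Python scripts to look and compute and a shell command to move; the robot and the scene stay as the last step left them, time stands still between calls to the robot, and variables do not carry over. Pictures are saved under pics/ and viewed, at most 10 in all, crops included, and the job is handed in when it is done.

```bash
ls; mkdir -p pics; cat > h.py <<'E'
import numpy as np, cv2
from scipy.spatial.transform import Rotation as Ro
from bench import monitor, optics, r
def K(m):
    f=200/np.tan(np.radians(m["vertical_fov"])/2)
    return np.array([[f,0,m["cx"]],[0,f,m["cy"]],[0,0,1.]])
def pose(name):
    "camera-to-world R, origin"
    m=optics.camera_model(name)
    if "R" in m: R=np.array(m["R"]).T; return R,-R@np.array(m["t"])
    o=monitor.get_obs(); T=np.eye(4); T[:3,:3]=Ro.from_rotvec(o["orientation"]).as_matrix(); T[:3,3]=o["tcp_pos"]
    T=T@np.array(m["hand_eye"]); return T[:3,:3],T[:3,3]
def grab(name):
    P=pose(name); img,d=optics.grab_frame(name); return img,d,P
def rays(name,uv):
    m=optics.camera_model(name)
    u=cv2.undistortPoints(np.array(uv,float).reshape(-1,1,2),K(m),np.array(m["D"],float)).reshape(-1,2)
    return np.c_[u,np.ones(len(u))]
def plane(name,P,uv,z):
    d=rays(name,uv)@P[0].T; return P[1]+d*((z-P[1][2])/d[:,2])[:,None]
def bydepth(name,P,uv,dep): return P[1]+(rays(name,uv)*np.array(dep)[:,None])@P[0].T
def save(n,img): cv2.imwrite(f"pics/{n}.png",img[:,:,::-1])
E
python3 - <<'E'
from h import *
for n in("scene","side","wrist"):
    i,d,P=grab(n); save(n,i); np.savez(n,i=i,d=d,R=P[0],t=P[1]); print(n,P[1],P[0][:,2])
a=cv2.imread("pics/scene.png");b=cv2.imread("pics/side.png")
print(monitor.get_obs())
E
```

```text
pics
scene [0.9341454  0.49765411 0.45775818] [-0.47654454 -0.66911723 -0.57025207]
side [0.356753   0.8463097  0.92872581] [ 0.19362405 -0.67949648 -0.70766818]
wrist [0.67479073 0.06864868 0.373589  ] [-0.00103    -0.26586487 -0.96400976]
{'clock': 0.15, 'joints': array([-0.10808627,  0.4776434 ,  0.02236234,  1.55617991, -0.01151546,
        1.10927841, -0.08309631]), 'qvel': array([-1.97578116e-04, -8.12563356e-04,  1.53091947e-05, -2.91290327e-03,
       -1.83304466e-04, -1.54454340e-03, -4.81609992e-04]), 'tau': array([ 1.55385478e-03, -5.96924365e+01,  1.60940632e+00, -2.81490952e+01,
        1.26662746e-02,  6.56643446e-03,  5.58682734e-05]), 'tcp_pos': array([ 6.74532273e-01, -2.06116643e-05,  2.04145889e-01]), 'orientation': array([-2.22081129e+00, -2.22078328e+00,  1.63010969e-03]), 'contact_force': array([-0.82884179, -0.78494083,  0.82320696]), 'moment': array([ 0.02049508, -0.02349378,  0.00622078]), 'gripper_force': 0.0, 'grip_width': 0.08544252149468827}
```

View pics/scene.png

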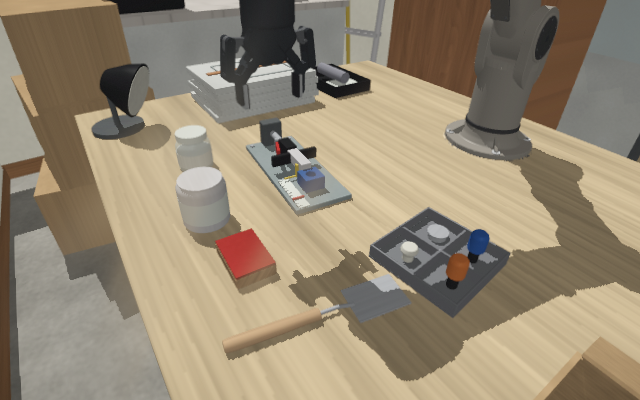

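View pics/side.png

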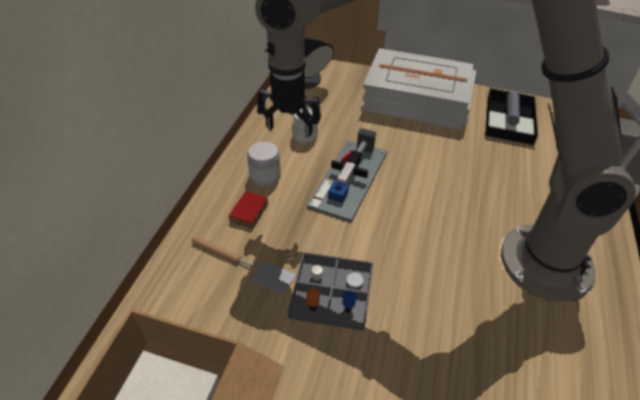

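View pics/wrist.png

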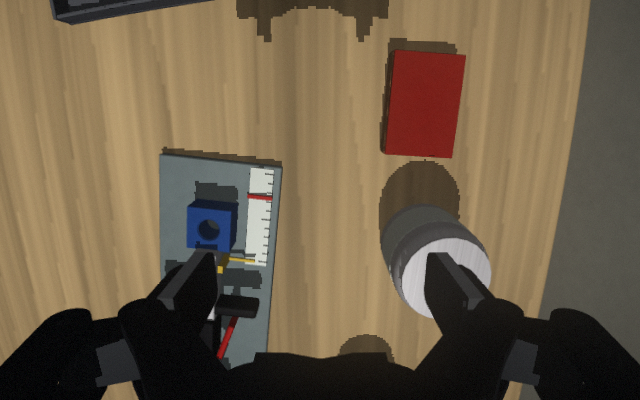

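The wrist view shows the socket at (209,230), the red mark at (258,197), the pointer at about (262,262) and the plate's far corners at (160,154) and (282,166). The scene view has the orange head at (457,266), the blue one at (479,240). The side view has orange at (313,298).

```bash
python3 - <<'E'
from h import *
def ld(n): a=np.load(n+".npz"); return a["i"],a["d"],(a["R"],a["t"])
def big(m):
    n,l,s,c=cv2.connectedComponentsWithStats(m.astype(np.uint8)); o=np.argsort(-s[1:,4])[:4]+1
    return [(s[k].tolist(),c[k].round(1).tolist(),l==k) for k in o]
# peg in scene & side
L=[]
for n in("scene","side"):
    i,d,P=ld(n); h=cv2.cvtColor(i,cv2.COLOR_RGB2HSV)
    m=(h[...,0]<=14)&(h[...,1]>190)&(h[...,2]>60); 
    for s,c,mm in big(m)[:4]: print(n,s,c,np.median(d[mm]))
    s,c,mm=[b for b in big(m) if np.hypot(b[1][0]-(457 if n=="scene" else 313),b[1][1]-(266 if n=="scene" else 298))<12][0]
    dv=rays(n,[c])@P[0].T; dv/=np.linalg.norm(dv); L.append((P[1],dv[0]))
    # top of the head by depth
    v,u=np.where(mm&(d>0)); X=bydepth(n,P,np.c_[u,v],d[v,u]); t=X[X[:,2]>X[:,2].max()-.006]
    print(" pts",X.min(0),X.max(0),"top",t.mean(0))
    print(" plane z=.048",plane(n,P,[c],.048))
A=sum(np.eye(3)-np.outer(v,v) for p,v in L);b=sum((np.eye(3)-np.outer(v,v))@p for p,v in L)
print("tri head centre",np.linalg.solve(A,b))
i,d,P=ld("wrist")
h=cv2.cvtColor(i,cv2.COLOR_RGB2HSV)
def show(nm,uv,z):
    dd=d[int(uv[1]),int(uv[0])]; print(nm,uv,plane("wrist",P,[uv],z)[0].round(4),"depth",bydepth("wrist",P,[uv],[dd])[0].round(4))
roi=np.zeros(d.shape,bool); roi[150:290,155:285]=1
for s,c,mm in big(roi&((h[...,0]<8)|(h[...,0]>172))&(h[...,1]>150)&(h[...,2]>100))[:2]: print(s); show("red",c,.014)
for s,c,mm in big(roi&(h[...,0]>18)&(h[...,0]<34)&(h[...,1]>150)&(h[...,2]>100))[:3]:
    print(s); show("yel",c,.02); v,u=np.where(mm); k=u.argmax(); show("yeltip",[u[k],v[u>=u.max()-3].mean()],.02)
bl=roi&(h[...,0]>105)&(h[...,0]<130)&(h[...,1]>110)
s,c,mm=big(bl)[0]; print(s,c)
g=i[212:248,192:230].max(2); print(big(g<50)[0][:2])
for z_uv in [(160,154),(282,166)]: show("corner",z_uv,.012)
# stand edges fit (grey-green plate) right/left edges
for nm,(a,b) in {"R":((281,175),(268,340)),"L":((160,160),(159,340))}.items(): show(nm,a,.012); show(nm,b,.012)
cv2.imwrite("pics/w2.png",cv2.resize(i[145:375,150:300,::-1],None,fx=2.6,fy=2.6,interpolation=cv2.INTER_NEAREST))
E
```

```text
scene [279, 151, 1, 1, 1] [279.0, 151.0] 0.83905774Traceback (most recent call last):
  File "<stdin>", line 12, in <module>
IndexError: list index out of range
```

```bash
cat > m1.py <<'E'
from h import *
def ld(n): a=np.load(n+".npz"); return a["i"],a["d"],(a["R"],a["t"])
def big(m):
    n,l,s,c=cv2.connectedComponentsWithStats(m.astype(np.uint8)); o=np.argsort(-s[1:,4])[:6]+1
    return [(s[k].tolist(),c[k].round(1).tolist(),l==k) for k in o]
L=[]
for n,q in(("scene",(457,266)),("side",(313,298))):
    i,d,P=ld(n); h=cv2.cvtColor(i,cv2.COLOR_RGB2HSV); print(n,h[q[1],q[0]])
    roi=np.zeros(d.shape,bool); roi[q[1]-30:q[1]+30,q[0]-30:q[0]+30]=1
    m=roi&((h[...,0]<=16)|(h[...,0]>175))&(h[...,1]>140)&(h[...,2]>40)
    s,c,mm=big(m)[0]; print(s,c)
    dv=rays(n,[c])@P[0].T; dv/=np.linalg.norm(dv); L.append((P[1],dv[0]))
    v,u=np.where(mm&(d>0)); X=bydepth(n,P,np.c_[u,v],d[v,u]); 
    print(" pts",np.percentile(X,3,0).round(4),np.percentile(X,97,0).round(4)," plane z=.048",plane(n,P,[c],.048).round(4))
A=sum(np.eye(3)-np.outer(v,v) for p,v in L);b=sum((np.eye(3)-np.outer(v,v))@p for p,v in L)
print("tri head centre",np.linalg.solve(A,b).round(4))
i,d,P=ld("wrist")
h=cv2.cvtColor(i,cv2.COLOR_RGB2HSV)
def show(nm,uv,z):
    dd=d[int(uv[1]),int(uv[0])]; print(nm,uv,plane("wrist",P,[uv],z)[0].round(4),"depth",bydepth("wrist",P,[uv],[dd])[0].round(4))
roi=np.zeros(d.shape,bool); roi[150:290,155:285]=1
for s,c,mm in big(roi&((h[...,0]<8)|(h[...,0]>172))&(h[...,1]>120)&(h[...,2]>80))[:2]: print(s); show("red",c,.014)
for s,c,mm in big(roi&(h[...,0]>18)&(h[...,0]<34)&(h[...,1]>130)&(h[...,2]>80))[:3]:
    print(s); v,u=np.where(mm); show("yeltip",[u.max(),v[u>=u.max()-3].mean()],.02)
g=i[212:248,192:230].max(2); print(g.min(),g.max(),[b[:2] for b in big(g<70)[:2]])
for z_uv in [(160,154),(282,166)]: show("corner",z_uv,.012)
for nm,(a,b) in {"R":((281,175),(268,340)),"L":((160,160),(159,340))}.items(): show(nm,a,.012); show(nm,b,.012)
cv2.imwrite("pics/w2.png",cv2.resize(i[145:375,150:300,::-1],None,fx=2.6,fy=2.6,interpolation=cv2.INTER_NEAREST))
E
python3 m1.py
```

```text
scene [ 12 182 137]
[446, 254, 24, 28, 488] [457.2, 267.0]
 pts [0.5185 0.2864 0.0323] [0.5399 0.3105 0.0671]  plane z=.048 [[0.5264 0.297  0.048 ]]
side [ 10 202  91]
[307, 288, 13, 19, 199] [312.4, 297.0]
 pts [0.5122 0.2877 0.0337] [0.5356 0.3109 0.0678]  plane z=.048 [[0.5251 0.2972 0.048 ]]
tri head centre [0.5253 0.2965 0.0469]
[247, 194, 25, 7, 96]
red [259.2, 196.7] [ 0.6097 -0.0289  0.014 ] depth [ 0.6105 -0.0277  0.0183]
[228, 257, 27, 5, 73]
yeltip [np.int64(254), np.float64(260.5)] [ 0.6016 -0.0998  0.02  ] depth [ 0.6022 -0.0985  0.0229]
[217, 266, 6, 8, 39]
yeltip [np.int64(222), np.float64(269.13793103448273)] [ 0.5652 -0.1106  0.02  ] depth [ 0.5743 -0.0956  0.0495]
36 125 [([7, 8, 20, 20, 326], [16.4, 17.6]), ([3, 30, 22, 6, 77], [12.4, 33.6])]
corner (160, 154) [0.507  0.0168 0.012 ] depth [0.5072 0.0169 0.0125]
corner (282, 166) [0.6346 0.0036 0.012 ] depth [0.6335 0.0018 0.0016]
R (281, 175) [ 0.6333 -0.0059  0.012 ] depth [ 0.6333 -0.0059  0.0121]
R (268, 340) [ 0.6109 -0.2096  0.012 ] depth [ 0.6092 -0.2167  0.0028]
L (160, 160) [0.5063 0.0105 0.012 ] depth [0.5059 0.0104 0.0113]
L (159, 340) [ 0.4752 -0.2127  0.012 ] depth [0.6392 0.0185 0.3091]
```

View pics/w2.png

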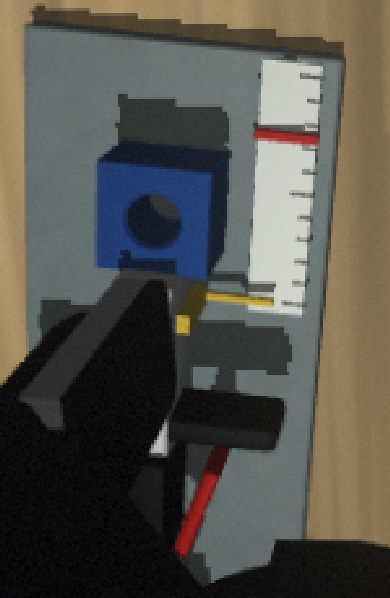

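The zoomed wrist view shows the socket centred near image pixel (208,230). The pointer tip is beside the white scale at (254,260), with the mark about 71 mm ahead along the stand. The peg head triangulates to (0.525,0.297) at the right height, so I'm moving there.

```bash
python3 -m crank '[[[4,-2,0.6],[0,0,0]],[[4,-2,0.6],[0,0,0]],[[4,-2,0.6],[0,0,0]],[[4,-2,0.6],[0,0,0]],[[4,-2,0.6],[0,0,0]]]' 6 20;  python3 -m crank '[[[4,-2,1],[0,0,0]],[[4,-2,1],[0,0,0]],[[0,0,0],[0,0,0]]]'; cat >> h.py <<'E'
def delta(p,yaw=None):
    "shift in cm in tool axes to world point p; yaw (rad) wanted for tool x relative to world y"
    o=monitor.get_obs(); R=Ro.from_rotvec(o["orientation"]).as_matrix()
    print("tcp",o["tcp_pos"].round(4),"F",o["contact_force"].round(1),"w",round(o["grip_width"],4),"clk",round(o["clock"],2),"toolx",R[:,0].round(4),"toolz",R[:,2].round(4))
    print("shift cm",(R.T@(np.array(p)-o["tcp_pos"])*100).round(2))
E
python3 - <<'E'
from h import *
delta([.5253,.2967,.036])
a=np.load("wrist.npz");P=(a["R"],a["t"]);print("socket",plane("wrist",P,[(208.4,229.6)],.044))
i,d,P=grab("wrist"); save("w3",i); np.savez("w3",i=i,d=d,R=P[0],t=P[1])
h=cv2.cvtColor(i,cv2.COLOR_RGB2HSV); m=(h[...,0]<=16)&(h[...,1]>150)&(h[...,2]>110)
n,l,s,c=cv2.connectedComponentsWithStats(m.astype(np.uint8))
for k in np.argsort(-s[1:,4])[:3]+1:
    v,u=np.where((l==k)&(d>0)); X=bydepth("wrist",P,np.c_[u,v],d[v,u]); t=X[X[:,2]>np.percentile(X[:,2],90)-.003]
    print(s[k],c[k],np.percentile(X,[2,98],0).round(4).tolist(),t.mean(0).round(4),plane("wrist",P,[c[k]],.066).round(4))
E
```

```text
clock: 0.65
tcp_pos: [0.5739, 0.2013, 0.1745]
orientation: [-2.222, -2.221, 0.0]
contact_force: [-0.2, 0.9, 0.3]
grip_width: 0.0601
gripper_force: 0.0
clock: 0.95
tcp_pos: [0.5295, 0.2877, 0.1533]
orientation: [-2.205, -2.23, 0.002]
contact_force: [0.3, 0.3, 0.4]
grip_width: 0.0598
gripper_force: 0.0
tcp [0.5295 0.2877 0.1533] F [0.3 0.3 0.4] w 0.0598 clk 0.95 toolx [-0.0112  0.9999  0.0026] toolz [-0.0044  0.0026 -1.    ]
shift cm [ 0.88 -0.36 11.74]
socket [[ 0.56234105 -0.05485923  0.044     ]]
[296 169  37  32 933] [314.17148982 184.42872454] [[0.5121, 0.2847, 0.0619], [0.5373, 0.3072, 0.0677]] [0.5246 0.2968 0.0663] [[0.5247 0.2964 0.066 ]]
[527 356  10  16  73] [531.4109589  363.26027397] [[0.7458, 0.089, 0.026], [0.7591, 0.1079, 0.0288]] [0.7522 0.099  0.0276] [[0.7233 0.1323 0.066 ]]
```

View pics/w3.png

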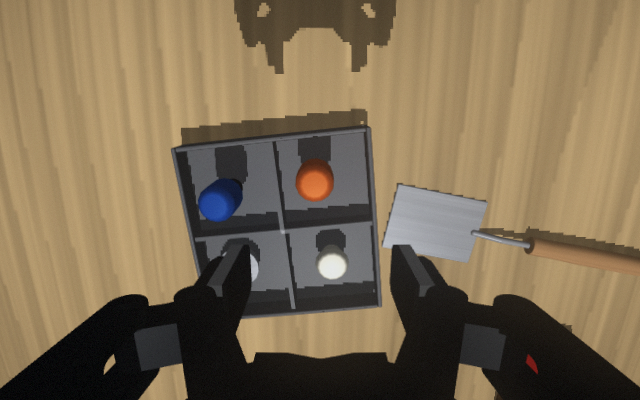

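The peg head is at (314,184) with the blue peg well to its left at (220,200), and the position agrees at (0.525,0.2966). Next is the descent with the gripper open 60 mm.

```bash
python3 -m crank '[[[0.5,-0.2,2],[0,0,0]],[[0.4,-0.2,3],[0,0,0]],[[0,0,3],[0,0,0]],[[0,0,2],[0,0,0]],[[0,0,0],[0,0,0]]]' >/dev/null; python3 -c "
from h import *
delta([.525,.2966,.036])"
```

```text
tcp [0.5296 0.2864 0.052 ] F [-0.3 -0.3  0.7] w 0.0599 clk 1.5 toolx [ 0.0015  1.     -0.0038] toolz [-0.0045 -0.0038 -1.    ]
shift cm [ 1.03 -0.46  1.6 ]
```

```bash
python3 -m crank '[[[1,-0.46,0],[0,0,0]],[[0,0,0.8],[0,0,0]],[[0,0,0.7],[0,0,0]],[[0,0,0],[0,0,0]],[[0,0,0],[0,0,0]]]' >/dev/null; python3 -c "
from h import *
delta([.525,.2966,.036])"
```

```text
tcp [0.5265 0.2988 0.04  ] F [-0.2 -1.1 -0.3] w 0.0599 clk 2.0 toolx [ 2.e-04  1.e+00 -2.e-04] toolz [ 0.e+00 -2.e-04 -1.e+00]
shift cm [-0.22 -0.15  0.4 ]
```

```bash
python3 -m crank '[[[-0.2,-0.1,0.3],[0,0,0]],[[0,0,0],[0,0,0]],[[0,0,0],[0,0,0]]]' >/dev/null; python3 -c "
from h import *
delta([.525,.2966,.036])"
```

```text
tcp [0.5255 0.2968 0.037 ] F [ 0.4  0.8 -0.3] w 0.0599 clk 2.3 toolx [ 3.e-04  1.e+00 -0.e+00] toolz [ 1.e-04 -0.e+00 -1.e+00]
shift cm [-0.02 -0.05  0.1 ]
```

```bash
for k in 1 2; do python3 -m crank '[[[0,0,0],[0,0,0]],[[0,0,0],[0,0,0]],[[0,0,0],[0,0,0]],[[0,0,0],[0,0,0]]]' 2.4 40|tail -3; done; python3 -m crank '[[[0,0,-1],[0,0,0]],[[0,0,-2],[0,0,0]],[[0,0,-3],[0,0,0]],[[0,0,-4],[0,0,0]],[[0,0,0],[0,0,0]]]'
```

```text
contact_force: [0.8, -0.5, 0.2]
grip_width: 0.0244
gripper_force: 2.4
contact_force: [-0.7, 0.6, -0.2]
grip_width: 0.0244
gripper_force: 2.5
clock: 3.6
tcp_pos: [0.5287, 0.2991, 0.1432]
orientation: [2.22, 2.22, 0.016]
contact_force: [0.4, -0.1, -1.3]
grip_width: 0.0237
gripper_force: 1.6
```

```bash
python3 - <<'E'
from h import *
delta([.525,.2966,.036])
i,d,P=grab("wrist"); s,_,_=grab("scene"); save("w4",np.hstack([i[100:400,150:500],s[150:330,330:590].repeat(1,0) if 0 else cv2.resize(s[180:330,380:560],(360,300))]))
E
```

```text
tcp [0.5287 0.2991 0.1432] F [ 0.4 -0.1 -1.3] w 0.0237 clk 3.6 toolx [4.0e-04 1.0e+00 5.7e-03] toolz [ 0.0084  0.0057 -0.9999]
shift cm [-0.31 -0.47 10.72]
```

View pics/w4.png

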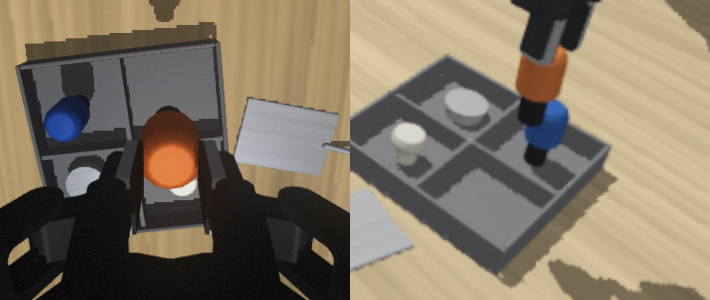

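The peg is held upright, but at 24 mm with only 2 N on the pads, which is weak. I'll set it back on the tray floor and regrasp lower and firmer.

```bash
python3 -m crank '[[[-0.2,-0.3,3],[0,0,0]],[[0,0,3],[0,0,0]],[[0,0,3],[0,0,0]],[[0,0,0.8],[0,0,0]],[[0,0,0],[0,0,0]]]' | sed -n 1,4p;  python3 -c "
from h import *
delta([.525,.2966,.037])"
```

```text
clock: 4.2
tcp_pos: [0.5243, 0.2968, 0.0399]
orientation: [2.22, 2.222, 0.006]
contact_force: [0.3, 0.4, 9.6]
tcp [0.5243 0.2968 0.0399] F [0.3 0.4 9.6] w 0.0239 clk 4.2 toolx [-5.0e-04  1.0e+00  2.5e-03] toolz [ 0.0033  0.0025 -1.    ]
shift cm [-0.02  0.07  0.29]
```

```bash
python3 -m crank '[[[0,0,0],[0,0,0]],[[0,0.05,0],[0,0,0]],[[0,0,0.4],[0,0,0]],[[0,0,0],[0,0,0]]]' 6 >/dev/null;  python3 -c "
from h import *
delta([.525,.2966,.0315])
for n in ('side','scene'):
    i,d,P=grab(n); h=cv2.cvtColor(i,cv2.COLOR_RGB2HSV); m=((h[...,0]<=16)|(h[...,0]>175))&(h[...,1]>140)&(h[...,2]>40)
    q=(313,298) if n=='side' else (457,266); m[:q[1]-30]=0;m[q[1]+30:]=0;m[:,:q[0]-30]=0;m[:,q[0]+30:]=0
    k=cv2.connectedComponentsWithStats(m.astype(np.uint8)); j=k[2][1:,4].argmax()+1; print(n,k[2][j],plane(n,P,[k[3][j]],.048))
"
```

```text
tcp [0.522  0.2943 0.0338] F [-0.2  0.5  0.8] w 0.0601 clk 4.6 toolx [ 1.0e-04  1.0e+00 -1.3e-03] toolz [-0.0019 -0.0013 -1.    ]
shift cm [0.23 0.3  0.22]
side [300 274  12  19 158] [[0.55096506 0.2694559  0.048     ]]
scene [427 260  12  21 186] [[0.56535739 0.27937725 0.048     ]]
```

```bash
python3 -m crank '[[[0.15,0.3,0],[0,0,0]],[[0,0,0],[0,0,0]]]' >/dev/null; python3 - <<'E'
from h import *
delta([.525,.2966,.0315])
i,d,P=grab("wrist"); s,_,_=grab("scene"); save("w5",np.hstack([i[100:400,150:500],cv2.resize(s[180:330,380:560],(360,300))]))
E
```

```text
tcp [0.5264 0.2968 0.035 ] F [ 0.4 -0.3 -0.7] w 0.0605 clk 4.9 toolx [1.e-04 1.e+00 3.e-04] toolz [ 5.e-04  3.e-04 -1.e+00]
shift cm [-0.02 -0.14  0.35]
```

View pics/w5.png

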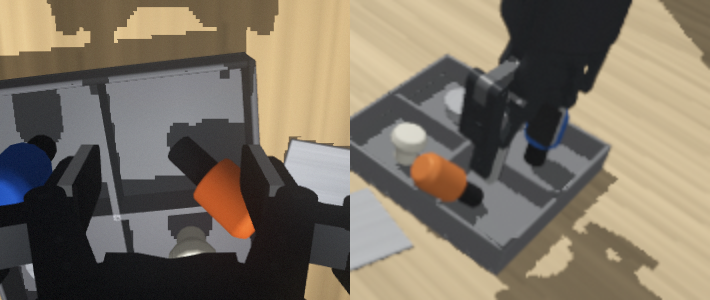

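The peg has tipped: its head now leans toward the tray's right wall and the knob, with its shank on the floor. I'll go straight up and measure how it lies.

```bash
python3 -m crank '[[[0,0,-2],[0,0,0]],[[0,0,-4],[0,0,0]],[[0,0,-4],[0,0,0]],[[0,0,-4],[0,0,0]],[[0,0,0],[0,0,0]]]' 8.5 >/dev/null;python3 -m crank '[[[-4,0,0],[0,0,0]],[[-3,0,0],[0,0,0]],[[0,0,0],[0,0,0]],[[0,0,0],[0,0,0]]]' >/dev/null; python3 - <<'E'
from h import *
delta([.525,.2966,.0315])
i,d,P=grab("wrist"); s,sd,_=grab("scene"); save("w6",np.hstack([i[0:350,120:520],cv2.resize(s[180:330,380:560],(360,300)).repeat(1,0) if 0 else cv2.resize(s[180:355,380:580],(400,350))]))
np.savez("w6",i=i,d=d,R=P[0],t=P[1])
h=cv2.cvtColor(i,cv2.COLOR_RGB2HSV); m=(h[...,0]<=16)&(h[...,1]>150)&(h[...,2]>60)
n,l,st,c=cv2.connectedComponentsWithStats(m.astype(np.uint8))
for k in np.argsort(-st[1:,4])[:3]+1: print(st[k],c[k])
k=np.argmax(st[1:,4])+1
v,u=np.where((l==k)&(d>0)); X=bydepth("wrist",P,np.c_[u,v],d[v,u]); print(np.percentile(X,[2,50,98],0).round(4)); 
C=X-X.mean(0); w=np.linalg.svd(C,full_matrices=0)[2]; print(X.mean(0).round(4),w[0])
E
```

```text
tcp [0.5259 0.2259 0.1747] F [0.6 0.6 0.4] w 0.0852 clk 5.9 toolx [0.0016 1.     0.    ] toolz [-2.e-04  0.e+00 -1.e+00]
shift cm [ 7.07 -0.09 14.32]
[ 523  283   67   37 1748] [553.70194508 298.28661327]
[ 336  116   49   46 1515] [359.72343234 138.60330033]
[565 282   1   1   1] [565. 282.]
[[0.7426 0.0754 0.0262]
 [0.7693 0.0978 0.0277]
 [0.8075 0.115  0.0291]]
[0.7714 0.098  0.029 ] [ 0.77627903 -0.34445308 -0.52796112]
```

View pics/w6.png

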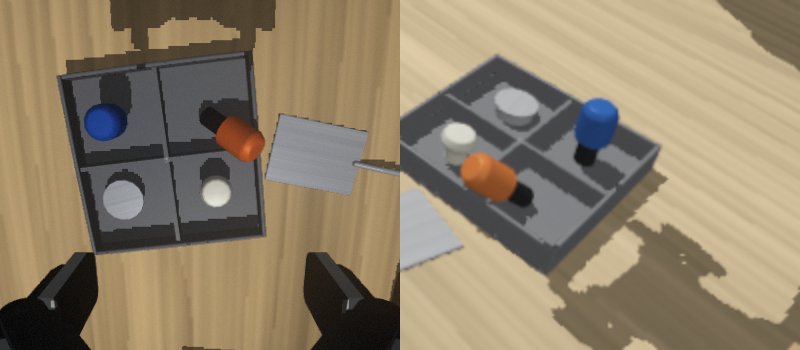

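The peg now leans in the corner between the divider and the right wall. In the wrist view its head is at about (360,138) and its foot at about (327,118). In the scene view the head is at (424,268) and the foot near (441,277). I'll get its axis from both views.

```bash
cat > axis.py <<'E'
from h import *
def tri(L):
    A=sum(np.eye(3)-np.outer(v,v) for p,v in L);b=sum((np.eye(3)-np.outer(v,v))@p for p,v in L); return np.linalg.solve(A,b)
def head(n,q,r=40):
    i,d,P=grab(n); h=cv2.cvtColor(i,cv2.COLOR_RGB2HSV)
    m=((h[...,0]<=16)|(h[...,0]>175))&(h[...,1]>140)&(h[...,2]>40); k=np.zeros_like(m); k[max(0,q[1]-r):q[1]+r,max(0,q[0]-r):q[0]+r]=1; m&=k
    o=cv2.connectedComponentsWithStats(m.astype(np.uint8)); j=o[2][1:,4].argmax()+1; mm=o[1]==j
    v,u=np.where(mm); c=o[3][j]; w=np.linalg.svd(np.c_[u,v]-c,full_matrices=0)[2][0]
    X=bydepth(n,P,np.c_[u,v],d[v,u]) [d[v,u]>0]
    ray=lambda uv:(lambda x:x/np.linalg.norm(x))((rays(n,[uv])@P[0].T)[0])
    return dict(c=c,w=w,s=o[2][j],X=X,P=P,ray=ray(c),nrm=np.cross(ray(c-10*w),ray(c+10*w)),rayf=ray)
if __name__=="__main__":
    A=head("wrist",(360,138)); B=head("scene",(424,268),25); S=head("side",(313,285),30)
    for a in(A,B,S): print(a["s"],a["c"].round(1),a["w"].round(2),np.percentile(a["X"],[3,50,97],0).round(4).tolist())
    c=tri([(a["P"][1],a["ray"]) for a in(A,B,S)]); print("head centre",c.round(4), "AB",tri([(a["P"][1],a["ray"]) for a in(A,B)]).round(4))
    ax=np.cross(A["nrm"],B["nrm"]); ax/=np.linalg.norm(ax); print("axis AB",ax)
    f=tri([(A["P"][1],A["rayf"]((327,118))),(B["P"][1],B["rayf"]((441,277)))]); print("foot",f.round(4),"head-foot",np.linalg.norm(c-f),(c-f)/np.linalg.norm(c-f))
E
python3 axis.py
```

```text
[ 336  118   49   46 1525] [360.1 141. ] [0.82 0.58] [[0.5418, 0.2483, 0.0357], [0.5589, 0.2646, 0.0474], [0.577, 0.2796, 0.0557]]
[411 257  28  24 465] [424.2 268.2] [0.87 0.5 ] [[0.5459, 0.2481, 0.0265], [0.5682, 0.2687, 0.0439], [0.5803, 0.2807, 0.0549]]
[294 275  17  18 208] [302.  283.8] [0.52 0.85] [[0.5426, 0.2533, 0.0306], [0.5585, 0.2688, 0.0447], [0.574, 0.2805, 0.0549]]
head centre [0.5603 0.2632 0.036 ] AB [0.5604 0.2633 0.0361]
axis AB [ 0.68361441 -0.45013636  0.57449856]
foot [0.5324 0.2808 0.0141] head-foot 0.03955303957635515 [ 0.70489115 -0.44485051  0.55248211]
```

Axis and sizes check out: head centre (0.560,0.263,0.036), elevation 34°. I'll grasp it with the tool yawed across the peg and tilted 30° toward its foot, so only about 26° of tilt remains at insertion.

```bash
python3 -m crank '[[[0,0,0],[0,0,-0.143]],[[0,0,0],[0,0,-0.143]],[[0,0,0],[0,0,-0.143]],[[0,0,0],[0,0,-0.143]],[[0,0,0],[0,0,-0.143]]]' 6 >/dev/null; python3 -m crank '[[[0,0,0],[0,0,-0.143]],[[0,0,0],[0,0,-0.143]],[[0,0,0],[0,0.13,0]],[[0,0,0],[0,0.13,0]],[[0,0,0],[0,0.13,0]]]' >/dev/null;python3 -m crank '[[[0,0,0],[0,0.13,0]],[[0,0,0],[0,0,0]],[[0,0,0],[0,0,0]]]'; cat >> h.py <<'E'
def frame(y,z):
    y=np.array(y,float);y/=np.linalg.norm(y);z=np.array(z,float);z-=y*(y@z);z/=np.linalg.norm(z);return np.c_[np.cross(y,z),y,z]
def turn(Rt):
    o=monitor.get_obs(); R=Ro.from_rotvec(o["orientation"]).as_matrix(); print("turn",Ro.from_matrix(R.T@Rt).as_rotvec().round(3))
E
python3 - <<'E'
from h import *
c=np.array([.5603,.2633,.0365]);p=np.array([.695,-.447,.563]);h=np.array([.841,-.541,0]);z=-np.sin(.52)*h-np.cos(.52)*np.array([0,0,1])
t=c+.004*p+.008*z; print(t); delta(t-.05*z); turn(frame([.541,.841,0],z))
E
```

```text
clock: 7.45
tcp_pos: [0.5261, 0.2265, 0.1739]
orientation: [-0.742, -2.529, -0.196]
contact_force: [-0.4, 0.3, 0.4]
grip_width: 0.0597
gripper_force: 0.0
[0.55973699 0.2636625  0.03180945]
tcp [0.5261 0.2265 0.1739] F [-0.4  0.3  0.4] w 0.0597 clk 7.45 toolx [-0.73    0.4689  0.4972] toolz [-0.4188  0.2679 -0.8677]
shift cm [-7.77  4.95  6.91]
turn [-0.001 -0.     0.001]
```

```bash
python3 -m crank '[[[-2.6,1.65,2],[0,0,0]],[[-2.6,1.65,2.4],[0,0,0]],[[-2.57,1.65,2.5],[0,0,0]],[[0,0,0],[0,0,0]],[[0,0,0],[0,0,0]]]' >/dev/null; cat > d2.py <<'E'
from h import *
c=np.array([.5603,.2633,.0365]);p=np.array([.695,-.447,.563]);h=np.array([.841,-.541,0]);z=-np.sin(.52)*h-np.cos(.52)*np.array([0,0,1])
t=c+.004*p+.008*z; delta(t); turn(frame([.541,.841,0],z))
E
python3 d2.py
```

```text
tcp [0.5792 0.252  0.0773] F [-0.4  0.   0.4] w 0.06 clk 7.95 toolx [-0.7319  0.4658  0.4973] toolz [-0.4194  0.2672 -0.8676]
shift cm [-0.29 -0.07  5.07]
turn [-0.002 -0.001  0.004]
```

```bash
python3 -m crank '[[[-0.2,0,1.5],[0,0,0]],[[0,0,1.5],[0,0,0]],[[0,0,1],[0,0,0]],[[0,0,0.7],[0,0,0]],[[0,0,0.2],[0,0,0]]]' >/dev/null;python3 -m crank '[[[0,0,0],[0,0,0]],[[0,0,0],[0,0,0]]]' >/dev/null; python3 d2.py
```

```text
tcp [0.562  0.2625 0.0332] F [ 0.9 -0.1 -0.1] w 0.0599 clk 8.65 toolx [-0.7309  0.4684  0.4964] toolz [-0.4176  0.2683 -0.8681]
shift cm [ 0.15 -0.02  0.25]
turn [-0.     0.001  0.002]
```

Free of contact and centred. Closing firmly.

```bash
python3 -m crank '[[[0,0,0.1],[0,0,0]],[[0,0,0],[0,0,0]],[[0,0,0],[0,0,0]],[[0,0,0],[0,0,0]],[[0,0,0],[0,0,0]]]' 0 40;python3 -m crank '[[[0,0,0],[0,0,0]],[[0,0,0],[0,0,0]],[[0,0,-1],[0,0,0]],[[0,0,-2],[0,0,0]],[[0,0,-3],[0,0,0]]]';
```

```text
clock: 9.15
tcp_pos: [0.5611, 0.2628, 0.032]
orientation: [-0.741, -2.529, -0.197]
contact_force: [-0.3, -1.0, 0.7]
grip_width: -0.0001
gripper_force: 0.0
clock: 9.65
tcp_pos: [0.5852, 0.2466, 0.0842]
orientation: [-0.739, -2.527, -0.195]
contact_force: [1.2, 0.3, -0.1]
grip_width: -0.0
gripper_force: 0.0
```

The fingers closed on nothing, so the peg slipped out. Looking again.

```bash
python3 -m crank '[[[0,0,-4],[0,0,0]],[[0,0,-3],[0,0,0]],[[0,0,0],[0,0,0]]]' 6 >/dev/null; python3 - <<'E'
from h import *
delta([.56,.26,.03])
i,d,P=grab("wrist"); s,_,_=grab("scene"); np.savez("w7",i=i,d=d,R=P[0],t=P[1]); save("w7",np.hstack([i[0:350,120:520],cv2.resize(s[180:355,380:580],(400,350))]))
E
```

```text
tcp [0.6202 0.2265 0.1497] F [ 0.2 -0.5 -0. ] w 0.0432 clk 9.95 toolx [-0.7335  0.4704  0.4906] toolz [-0.4094  0.2704 -0.8713]
shift cm [ 0.12 -0.52 13.8 ]
```

View pics/w7.png

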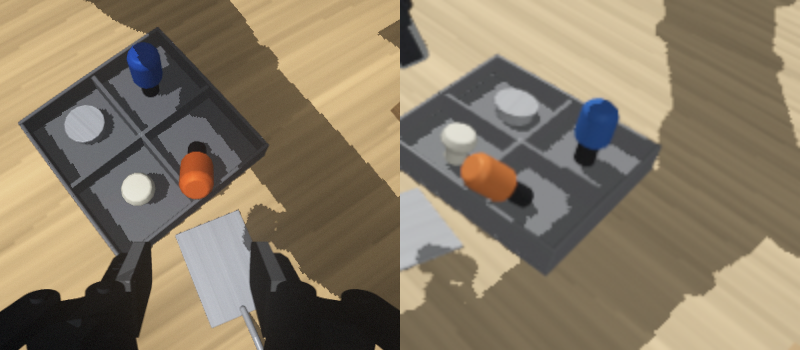

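The peg lies as before. I'll check where the fingertips really are in tool coordinates from the wrist depth, and re-measure the peg numerically.

```bash
python3 - <<'E'
from h import *
from axis import head,tri
a=np.load("w7.npz"); i,d=a["i"],a["d"]; m=optics.camera_model("wrist"); H=np.array(m["hand_eye"]); 
for f in("wrist","w3","w6","w7"):
    d=np.load(f+".npz")["d"]; v,u=np.where((d>0)&(d<.22)); X=(rays("wrist",np.c_[u,v])*d[v,u][:,None])@H[:3,:3].T+H[:3,3]
    for s in(-1,1):
        k=X[:,1]*s>0; Y=X[k]; o=Y[Y[:,2]>np.percentile(Y[:,2],98)]; print(f,s,"max z tool",Y[:,2].max().round(4),"tip",o.mean(0).round(4), "inner y at tip",abs(o[:,1]).min().round(4))
A=head("wrist",(316,175)); B=head("scene",(424,268),25); S=head("side",(302,284),25)
print([x["s"].tolist() for x in(A,B,S)]); c=tri([(x["P"][1],x["ray"]) for x in(A,B,S)]); print(c, np.percentile(A["X"],[3,97],0).round(4).tolist(),np.percentile(B["X"],[3,97],0).round(4).tolist())
ax=np.cross(A["nrm"],B["nrm"]); print(ax/np.linalg.norm(ax))
E
```

```text
wrist -1 max z tool -0.0392 tip [ 0.0036 -0.0425 -0.0449] inner y at tip 0.0408
wrist 1 max z tool -0.0389 tip [ 0.0036  0.0451 -0.0451] inner y at tip 0.0434
w3 -1 max z tool -0.0312 tip [ 0.0046 -0.0308 -0.0388] inner y at tip 0.0285
w3 1 max z tool -0.031 tip [ 0.0046  0.0332 -0.039 ] inner y at tip 0.0307
w6 -1 max z tool -0.0395 tip [ 0.0035 -0.0422 -0.0448] inner y at tip 0.0406
w6 1 max z tool -0.0389 tip [ 0.0037  0.0449 -0.045 ] inner y at tip 0.0431
w7 -1 max z tool -0.0273 tip [ 0.0055 -0.0233 -0.0369] inner y at tip 0.0201
w7 1 max z tool -0.0277 tip [ 0.0056  0.0259 -0.0371] inner y at tip 0.0225
[[301, 155, 35, 48, 1422], [411, 257, 28, 24, 464], [294, 275, 17, 18, 208]]
[0.56019032 0.26323992 0.03595436] [[0.5426, 0.2464, 0.0361], [0.5794, 0.2786, 0.0556]] [[0.5463, 0.2485, 0.0265], [0.5805, 0.2809, 0.055]]
[ 0.68402765 -0.45333632  0.57148259]
```

The visible fingertips sit about 26 mm short of the reported TCP (−27 to −31 mm at 43 to 60 mm opening, where about −5 was expected). That explains both the bevel grip and the miss. The camera heights agree with the given sizes, so I'll correct the tool length by 26.5 mm and retry.

```bash
sed -i 's/t=c+.004\*p+.008\*z/t=c+.004*p+.007*z+.0265*z/' d2.py; python3 -m crank '[[[0.1,-0.2,4],[0,0,0]],[[0,-0.3,4],[0,0,0]],[[0,0,3],[0,0,0]],[[0,0,0],[0,0,0]],[[0,0,0],[0,0,0]]]' 6 >/dev/null; python3 d2.py
```

```text
tcp [0.5657 0.2538 0.0498] F [0.4 0.7 0.9] w 0.0602 clk 10.7 toolx [-0.7304  0.4677  0.4978] toolz [-0.4198  0.2676 -0.8673]
shift cm [-0.    0.52  4.63]
turn [-0.002 -0.001  0.002]
```

```bash
python3 -m crank '[[[0,0.5,0],[0,0,0]],[[0,0,1.5],[0,0,0]],[[0,0,1.5],[0,0,0]],[[0,0,1],[0,0,0]],[[0,0,0],[0,0,0]]]' 6.4 >/dev/null;python3 -m crank '[[[0,0,0.4],[0,0,0]],[[0,0,0],[0,0,0]]]' >/dev/null; python3 d2.py
```

```text
tcp [0.5502 0.2697 0.0115] F [-0.2 -0.7  0.7] w 0.0641 clk 11.4 toolx [-0.7306  0.4682  0.4969] toolz [-0.4185  0.268  -0.8678]
shift cm [0.03 0.01 0.23]
turn [-0.001 -0.     0.002]
```

```bash
python3 -m crank '[[[0,0,0.15],[0,0,0]],[[0,0,0],[0,0,0]],[[0,0,0],[0,0,0]],[[0,0,0],[0,0,0]],[[0,0,0],[0,0,0]]]' 0 40;python3 -m crank '[[[0,0,0],[0,0,0]],[[0,0,0],[0,0,0]],[[0,0,0],[0,0,0]]]'
```

```text
clock: 11.9
tcp_pos: [0.5494, 0.27, 0.0106]
orientation: [-0.74, -2.529, -0.197]
contact_force: [-2.9, -0.4, 2.5]
grip_width: 0.0278
gripper_force: 39.7
clock: 12.2
tcp_pos: [0.5494, 0.27, 0.0106]
orientation: [-0.74, -2.529, -0.197]
contact_force: [-2.7, -3.0, 3.8]
grip_width: 0.0282
gripper_force: 39.8
```

Firm grip now: 28 mm, 40 N. Lift, untilt, yaw to the stand, then tilt until the peg is upright.

```bash
python3 -m crank '[[[0.5,0,-0.9],[0,0,0]],[[1.5,0,-2.6],[0,0,0]],[[2,0,-3.5],[0,0,0]],[[2,0,-3.5],[0,0,0]],[[0,0,0],[0,-0.13,0]]]' >/dev/null;python3 -m crank '[[[0,0,0],[0,-0.13,0]],[[0,0,0],[0,-0.13,0]],[[0,0,0],[0,-0.13,0]],[[0,0,0],[0,0,0.14]],[[0,0,0],[0,0,0.14]]]'>/dev/null;python3 -m crank '[[[0,0,0],[0,0,0.14]],[[0,0,0],[0,0,0.14]],[[0,0,0],[0,0,0.14]],[[0,0,0],[0,0,0.14]],[[0,0,0],[0,0,0.14]]]'; python3 - <<'E'
from h import *
a=np.radians(-6.1); xs=np.array([np.cos(a),np.sin(a),0]);
delta([.5623,-.0549+.04,.2]); turn(frame(xs,[0,0,-1]))
E
```

```text
clock: 13.7
tcp_pos: [0.5503, 0.2708, 0.1321]
orientation: [2.204, 2.238, 0.004]
contact_force: [0.0, -0.2, -0.6]
grip_width: 0.0282
gripper_force: 39.5
tcp [0.5503 0.2708 0.1321] F [ 0.  -0.2 -0.6] w 0.0282 clk 13.7 toolx [-0.0152  0.9999  0.0015] toolz [ 0.0018  0.0015 -1.    ]
shift cm [-28.57   0.77  -6.83]
turn [ 0.002 -0.002  0.122]
```

```bash
python3 -m crank '[[[-3,0,-2],[0,0,0.12]],[[-4,0,-2],[0,0,0]],[[-4.5,0,0],[0,0,0]],[[-4.5,0,0],[0,0,0]],[[-4.5,0,0],[0,0,0]]]' >/dev/null;python3 -m crank '[[[-4,0,0],[0,-0.15,0]],[[0,0,0],[0,-0.15,0]],[[0,0,0],[0,-0.15,0]],[[0,0,0],[0,0,0]],[[0,0,0],[0,0,0]]]'>/dev/null; cat > m3.py <<'E'
from h import *
from axis import head,tri
from scipy.optimize import least_squares
import sys
a=np.radians(-6.1); xs=np.array([np.cos(a),np.sin(a),0]); ys=np.array([-np.sin(a),np.cos(a),0])
delta([0,0,0]); o=monitor.get_obs(); R=Ro.from_rotvec(o["orientation"]).as_matrix(); T=o["tcp_pos"]-.0265*R[:,2]
print("true tip",T.round(4))
# expected head centre: 4 along peg back, 7 along tool
for n in("wrist","scene","side"):
    m=optics.camera_model(n); P=pose(n); X=P[0].T@(T-P[1]); uv=cv2.projectPoints(X[None],np.zeros(3),np.zeros(3),K(m),np.array(m["D"]))[0].ravel(); print(n,"tip px",uv.round(0))
    try:
        A=head(n,(int(uv[0]),int(uv[1])),60); X=A["X"]; print("  ",A["s"].tolist(),A["c"].round(1),"w",A["w"].round(3),np.percentile(X,[3,97],0).round(4).tolist()," at z tip",plane(n,A["P"],[A["c"]],T[2]-.003)[0].round(4))
    except Exception as e: print(e)
i,d,P=grab("scene"); np.savez("s8",i=i,d=d,R=P[0],t=P[1])
i,d,P=grab("wrist"); np.savez("w8",i=i,d=d,R=P[0],t=P[1])
E
python3 m3.py
```

```text
tcp [0.5295 0.0281 0.1711] F [ 0.5 -0.7 -0.6] w 0.0279 clk 14.7 toolx [ 0.0861  0.897  -0.4336] toolz [-0.0413 -0.4316 -0.9011]
shift cm [  0.33 -52.44  18.82]
true tip [0.5306 0.0395 0.1949]
wrist tip px [320. 260.]
   [286, 210, 70, 100, 5932] [320.2 260.2] w [0.009 1.   ] [[0.5188, 0.0366, 0.1823], [0.544, 0.0572, 0.2155]]  at z tip [0.5302 0.036  0.1919]
scene tip px [356. 120.]
   [348, 107, 18, 24, 228] [358.4 120.6] w [-0.4    0.917] [[0.5244, 0.041, 0.1821], [0.5454, 0.0553, 0.2162]]  at z tip [0.5258 0.0402 0.1919]
side tip px [343. 170.]
   [337, 161, 11, 19, 155] [341.7 170.3] w [0.205 0.979] [[0.5191, 0.038, 0.1736], [0.5445, 0.0847, 0.2537]]  at z tip [0.5344 0.0377 0.1919]
```

The true-tip model matches all three cameras within a few px. Next I need the peg's axis in the hand, from depth normals and from kinematics.

```bash
cat > ax2.py <<'E'
from h import *
from axis import head
R=Ro.from_rotvec(monitor.get_obs()["orientation"]).as_matrix()
Rg=Ro.from_rotvec([-.74,-2.529,-.197]).as_matrix()
for p in([.684,-.453,.571],[.705,-.445,.552]): print("kin axis",(R@Rg.T@np.array(p)).round(3))
def mk(i):
    h=cv2.cvtColor(i,cv2.COLOR_RGB2HSV); m=((h[...,0]<=16)|(h[...,0]>175))&(h[...,1]>140)&(h[...,2]>40)
    o=cv2.connectedComponentsWithStats(m.astype(np.uint8)); return o
a=np.load("w8.npz"); i,d=a["i"],a["d"]; o=mk(i)
j=[k for k in range(1,o[0]) if o[2][k,4]>800 and abs(o[3][k][0]-320)<30][0]; mm=o[1]==j
vv,uu=np.mgrid[:400,:640]; X=bydepth("wrist",(a["R"],a["t"]),np.c_[uu.ravel(),vv.ravel()],cv2.GaussianBlur(d,(0,0),1).ravel()).reshape(400,640,3)
e=cv2.erode(mm.astype(np.uint8),np.ones((9,9)))>0
D=4; gx=X[:,2*D:]-X[:,:-2*D]; gy=X[2*D:]-X[:-2*D]; N=np.cross(gx[D:-D],gy[:,D:-D]); N/=np.linalg.norm(N,axis=2,keepdims=1)
N=N[e[D:-D,D:-D]]; Y=X[e]; N*=np.sign(N@(a["t"]-Y.mean(0)))[:,None]
print(len(N),Y.min(0),Y.max(0)); ref=np.array([0,0,1.])
top=N@ref>.93; print("top",top.sum(),Y[top].mean(0).round(4) if top.any() else "",N[top].mean(0).round(3))
if top.sum()>50:
    Z=Y[top]; c=Z.mean(0); print("plane normal",np.linalg.svd(Z-c,full_matrices=0)[2][2].round(3))
sd=np.abs(N@ref)<.3; print("side",sd.sum()); 
if sd.sum()>50: print("axis from side normals",np.linalg.svd(N[sd],full_matrices=0)[2][2].round(3),Y[sd].mean(0).round(4))
print(np.histogram(N@ref,8))
E
python3 ax2.py
```

```text
kin axis [-0.013  0.008  0.999]
kin axis [ 0.002 -0.017  1.   ]
4647 [0.51923208 0.03244795 0.18385822] [0.54337342 0.08053096 0.22879826]
top 763 [0.5311 0.0434 0.2158] [-0.01   0.027  0.984]
plane normal [0.032 0.203 0.979]
side 2302
axis from side normals [ 0.002 -0.007  1.   ] [0.5322 0.0521 0.1995]
(array([ 129,   87,  156, 1922,  305,  492,  417, 1139]), array([-0.73894633, -0.52157862, -0.30421091, -0.08684319,  0.13052452,
        0.34789223,  0.56525994,  0.78262765,  0.99999537]))
```

The peg is upright within 1° and its head centre is near (0.531,0.0427). Refining the socket from the block's top face in the first wrist and scene images.

```bash
python3 - <<'E'
from h import *
for n,f,box,step in(("wrist","wrist",(185,198,242,255),0),("scene","scene",(290,160,332,196),0)):
    a=np.load(f+".npz"); i,d,P=a["i"],a["d"],(a["R"],a["t"]); h=cv2.cvtColor(i,cv2.COLOR_RGB2HSV)
    x0,y0,x1,y1=box; m=np.zeros(d.shape,bool); m[y0:y1,x0:x1]=1
    vv,uu=np.mgrid[:400,:640]; X=bydepth(n,P,np.c_[uu.ravel(),vv.ravel()],d.ravel()).reshape(400,640,3)
    blue=m&(h[...,0]>100)&(h[...,0]<130)&(h[...,1]>90)
    top=blue&(abs(X[...,2]-.044)<.006)
    top=cv2.morphologyEx(top.astype(np.uint8),cv2.MORPH_OPEN,np.ones((3,3)))
    cs=cv2.findContours(top,cv2.RETR_CCOMP,cv2.CHAIN_APPROX_NONE); k=max(cs[0],key=cv2.contourArea)
    q=plane(n,P,k.reshape(-1,2),.044)[:,:2]*1000; r_=cv2.minAreaRect(q.astype(np.float32)); print(n,"blue",blue.sum(),"top",top.sum(),"rect",r_)
    for c,hh in zip(cs[0],cs[1][0]):
        if hh[3]>=0 and cv2.contourArea(c)>20: e=cv2.fitEllipse(c); print("  hole",e,plane(n,P,[e[0]],.044))
    if n=="wrist":
        g=i.max(2).astype(float); sub=g[212:250,190:230]; mk=((sub<np.percentile(sub,50)*.8)).astype(np.uint8)
        print("V",np.median(g[top>0]), g[228:232,195:225].astype(int).tolist()[0])
        pl=m*0
        edge=[]
        for row in range(172,200,3):   # plate edges at z=.012 by depth step
            z=X[row,:,2]; on=np.where((abs(z[120:300]-.012)<.004))[0]+120; edge.append((on.min(),on.max(),row))
        L=plane(n,P,[(e[0]-.5,e[2]) for e in edge],.012); Rr=plane(n,P,[(e[1]+.5,e[2]) for e in edge],.012)
        for E in(L,Rr): print("edge fit x=a*y+b",np.polyfit(E[:,1],E[:,0],1).round(4))
E
```

```text
wrist blue 2312 top 1622 rect ((562.5274658203125, -53.80491256713867), (45.90085983276367, 45.297271728515625), 82.76441955566406)
  hole ((209.30657958984375, 228.04270935058594), (16.922285079956055, 20.81035041809082), 123.90916442871094) [[ 0.56340965 -0.0531965   0.044     ]]
V 115.0 [115, 109, 88, 74, 38, 36, 39, 36, 36, 39, 40, 41, 42, 39, 40, 39, 44, 40, 48, 50, 50, 52, 54, 61, 88, 114, 120, 119, 120, 119]
edge fit x=a*y+b [0.1217 0.5034]
edge fit x=a*y+b [0.1125 0.6344]
scene blue 97 top 74 rect ((579.2689208984375, -59.61991882324219), (35.95970916748047, 17.39167022705078), 71.76873779296875)
```

```bash
cat > go.py <<'E'
from h import *
import sys
# peg-head-axis offset in tool frame, fixed at the measured pose
Rm=np.c_[[.0861,.897,-.4336],np.cross([-.0413,-.4316,-.9011],[.0861,.897,-.4336]),[-.0413,-.4316,-.9011]]
off=Rm.T@(np.array([.5311,.0427,.1538])-np.array([.5295,.0281,.1711]))  # foot in tool frame
o=monitor.get_obs(); R=Ro.from_rotvec(o["orientation"]).as_matrix(); f=o["tcp_pos"]+R@off
tgt=np.array([float(x) for x in sys.argv[1:4]]); print("foot",f.round(4),"tcp",o["tcp_pos"].round(4),"F",o["contact_force"].round(1),"w",o["grip_width"].round(4),"clk",o["clock"])
print("shift cm",(R.T@(tgt-f)*100).round(2),"down1cm in tool",(R.T@[0,0,-1]).round(3)); turn(frame([.993,-.115,0],R[:,2]))
E
python3 go.py .563 -.054 .075
```

```text
Traceback (most recent call last):
  File "go.py", line 7, in <module>
    tgt=np.array([float(x) for x in sys.argv[1:4]]); print("foot",f.round(4),"tcp",o["tcp_pos"].round(4),"F",o["contact_force"].round(1),"w",o["grip_width"].round(4),"clk",o["clock"])
                                                                                                                                             ^^^^^^^^^^^^^^^^^^^^^
AttributeError: 'float' object has no attribute 'round'
```

```bash
sed -i 's/o\["grip_width"\].round(4)/round(o["grip_width"],4)/' go.py; python3 go.py .563 -.054 .075
```

```text
foot [0.531  0.0393 0.1546] tcp [0.5293 0.0247 0.1719] F [-0.4  0.1 -0.5] w 0.0279 clk 14.95
shift cm [-4.61  4.12 11.07] down1cm in tool [ 0.434 -0.001  0.901]
turn [0.007 0.    0.012]
```

The arm was still settling when I took that view, so I'll measure the settled peg again.

```bash
cat > m4.py <<'E'
from h import *
from axis import tri
import sys
def run(verbose=1):
    o=monitor.get_obs(); R=Ro.from_rotvec(o["orientation"]).as_matrix(); T=o["tcp_pos"]-.0265*R[:,2]; c0=T-.004*np.array([0,0,1])-.007*R[:,2]
    print("tcp",o["tcp_pos"].round(4),"kin head centre",c0.round(4),"clk",o["clock"])
    L=[]
    for n in("wrist","scene","side"):
        m=optics.camera_model(n); i,d,P=grab(n); X=P[0].T@(c0-P[1]); uv=cv2.projectPoints(X[None],np.zeros(3),np.zeros(3),K(m),np.array(m["D"]))[0].ravel().astype(int)
        h=cv2.cvtColor(i,cv2.COLOR_RGB2HSV); k=((h[...,0]<=16)|(h[...,0]>175))&(h[...,1]>140)&(h[...,2]>40); b=np.zeros_like(k); s=70 if n=="wrist" else 25; b[max(0,uv[1]-s):uv[1]+s,uv[0]-s:uv[0]+s]=1
        v,u=np.where(k&b&(d>0)); Y=bydepth(n,P,np.c_[u,v],d[v,u]); Y=Y[np.linalg.norm(Y-c0,axis=1)<.035]
        # viewing direction's horizontal: nearest generator line of the cylinder
        e=P[1]-c0; e[2]=0; e/=np.linalg.norm(e); q=np.cross([0,0,1],e); sidepts=Y[(Y[:,2]<c0[2]+.008)&(Y[:,2]>c0[2]-.014)]
        near=np.percentile((sidepts-c0)@e,97); lat=(sidepts-c0)@q; lo,hi=np.percentile(lat,[1,99])
        tp=Y[Y[:,2]>np.percentile(Y[:,2],99)-.0025]
        print(n,len(Y),"zmax",np.percentile(Y[:,2],98).round(4),"dist along view",round(near-.015,4),"lateral range",lo.round(4),hi.round(4),"e",e.round(2)," top mean",tp.mean(0).round(4),len(tp))
run()
E
python3 m4.py
```

```text
tcp [0.5293 0.0247 0.1719] kin head centre [0.5307 0.0392 0.1981] clk 14.95
wrist 5903 zmax 0.2165 dist along view -0.0001 lateral range -0.0135 0.0137 e [0.1  0.99 0.  ]  top mean [0.531  0.0416 0.2157] 1684
scene 227 zmax 0.2172 dist along view 0.0003 lateral range -0.0124 0.0135 e [0.66 0.75 0.  ]  top mean [0.5291 0.0465 0.2165] 20
side 144 zmax 0.2162 dist along view 0.0002 lateral range -0.0145 0.0098 e [-0.21  0.98  0.  ]  top mean [0.5346 0.0442 0.2156] 12
```

Kinematic head centre agrees with the three cameras within 0.5 mm. Moving over the socket.

```bash
python3 -m crank '[[[-2.7,1.37,1.29],[0,0,0.012]],[[-2.7,1.37,1.29],[0,0,0]],[[-2.68,1.38,1.29],[0,0,0]],[[0.87,0,1.8],[0,0,0]],[[1.3,0,2.7],[0,0,0]]]' >/dev/null; python3 -m crank '[[[1.3,0,2.7],[0,0,0]],[[0,0,0],[0,0,0]],[[0,0,0],[0,0,0]],[[0,0,0],[0,0,0]]]' >/dev/null;python3 go.py .563 -.054 .048
```

```text
foot [ 0.564  -0.053   0.0761] tcp [ 0.5621 -0.0676  0.0934] F [-0.3 -0.3 -0.1] w 0.028 clk 16.0
shift cm [ 1.12 -0.11  2.58] down1cm in tool [ 0.434 -0.008  0.901]
turn [0.009 0.    0.001]
```

```bash
python3 -m crank '[[[1.12,-0.1,2.5],[0,0,0]],[[0,0,0],[0,0,0]],[[0,0,0],[0,0,0]]]' >/dev/null;python3 go.py .563 -.054 .043; python3 - <<'E'
from h import *
# block top seen now from side/scene (z=.044) for a cross-check of the socket
for n in("side","scene"):
    i,d,P=grab(n); h=cv2.cvtColor(i,cv2.COLOR_RGB2HSV); vv,uu=np.mgrid[:400,:640]; X=bydepth(n,P,np.c_[uu.ravel(),vv.ravel()],d.ravel()).reshape(400,640,3)
    b=(np.hypot(X[...,0]-.563,X[...,1]+.054)<.05)&(X[...,2]>.016)&(h[...,0]>95)&(h[...,0]<135)&(h[...,1]>60); Y=X[b]; print(n,len(Y)); 
    if len(Y): S=np.array([[.993,-.115],[.115,.993]]); Q=(Y[:,:2]-[.563,-.054])@S.T; print(np.percentile(Q,[1,99],0).round(4).tolist(),np.percentile(Y[:,2],[2,98]).round(4))
E
```

```text
foot [ 0.5623 -0.0537  0.0482] tcp [ 0.5604 -0.0682  0.0656] F [-0.   1.4  0.5] w 0.0283 clk 16.3
shift cm [0.21 0.07 0.48] down1cm in tool [ 0.435 -0.006  0.9  ]
turn [0.008 0.    0.002]
side 291
[[-0.0229, -0.0224], [0.0201, 0.0242]] [0.0177 0.0581]
scene 158
[[-0.0211, -0.0233], [0.0225, 0.02]] [0.0196 0.0464]
```

The block is centred on the estimate within about 1 mm in both views. Lowering in.

```bash
python3 -m crank '[[[0.24,0.07,0.45],[0,0,0]],[[0.2,0,0.4],[0,0,0]],[[0,0,0],[0,0,0]]]' >/dev/null;python3 go.py .563 -.054 .018
```

```text
foot [ 0.5624 -0.0534  0.0371] tcp [ 0.5605 -0.0679  0.0544] F [ 1.2  0.2 -0.4] w 0.0281 clk 16.7
shift cm [0.78 0.06 1.74] down1cm in tool [ 0.435 -0.004  0.9  ]
turn [0.006 0.    0.003]
```

```bash
python3 -m crank '[[[0.3,0,0.63],[0,0,0]],[[0.3,0,0.63],[0,0,0]],[[0,0,0],[0,0,0]]]' >/dev/null;python3 go.py .563 -.054 .018;python3 -m crank '[[[0.15,0,0.31],[0,0,0]],[[0.1,0,0.2],[0,0,0]],[[0,0,0],[0,0,0]]]' >/dev/null;python3 go.py .563 -.054 .018
```

```text
foot [ 0.562  -0.0536  0.0224] tcp [ 0.5601 -0.0681  0.0398] F [-0.1  0.1  0.5] w 0.0285 clk 17.0
shift cm [0.16 0.11 0.41] down1cm in tool [ 0.436 -0.003  0.9  ]
turn [0.005 0.    0.004]
foot [ 0.563  -0.0538  0.0189] tcp [ 0.5611 -0.0683  0.0363] F [-2.4  1.5  9.5] w 0.0282 clk 17.3
shift cm [0.02 0.01 0.09] down1cm in tool [ 0.436 -0.005  0.9  ]
turn [0.007 0.    0.002]
```

Contact of 9.5 N at a foot height of 18.9 mm means it is seated. Releasing and backing off along the tool.

```bash
python3 -m crank '[[[0,0,0],[0,0,0]],[[0,0,0],[0,0,0]],[[0,0,0],[0,0,0]]]' 6 20 >/dev/null; python3 -m crank '[[[0,0,-1],[0,0,0]],[[0,0,-2],[0,0,0]],[[0,0,-4],[0,0,0]],[[0,0,-4],[0,0,0]],[[0,0,-4],[0,0,0]]]' ;python3 - <<'E'
from h import *
from axis import head
for n in("scene","side","wrist"):
    m=optics.camera_model(n); P=pose(n); c0=np.array([.563,-.054,.062]); X=P[0].T@(c0-P[1]); uv=cv2.projectPoints(X[None],np.zeros(3),np.zeros(3),K(m),np.array(m["D"]))[0].ravel().astype(int)
    try: A=head(n,uv,30); print(n,uv,A["s"].tolist(),A["c"].round(1),np.percentile(A["X"],[3,97],0).round(4).tolist(),plane(n,A["P"],[A["c"]],.062).round(4))
    except Exception as e: print(n,uv,e)
E
```

```text
clock: 18.1
tcp_pos: [0.5672, -0.0022, 0.1723]
orientation: [2.086, 1.867, -0.472]
contact_force: [-0.0, -0.3, -0.1]
grip_width: 0.0597
gripper_force: 0.0
scene [310 166] [304, 156, 14, 20, 172] [309.2 164.2] [[0.555, -0.0613, 0.0496], [0.5778, -0.0405, 0.082]] [[ 0.5602 -0.064   0.062 ]]
side [337 182] [333, 176, 10, 15, 121] [337.6 182.8] [[0.5505, -0.0596, 0.0499], [0.5736, -0.0387, 0.0813]] [[ 0.5636 -0.0537  0.062 ]]
wrist [315 185] [299, 161, 35, 47, 1332] [315.1 184.5] [[0.5505, -0.0602, 0.0488], [0.5754, -0.039, 0.0813]] [[ 0.5624 -0.0534  0.062 ]]
```

Peg seated: head top at about 81 mm against the nominal 80, centred on the socket and released. Now untilt and measure the cross-bar, pointer and mark.

```bash
python3 -m crank '[[[0,0,-3],[0,0.15,0]],[[0,0,0],[0,0.15,0]],[[-3,0,0],[0,0.15,0]],[[-2,0,0],[0,0,0]],[[0,0,0],[0,0,0]]]' 8.5 20 >/dev/null; python3 -m crank '[[[0,0,0],[0,0,0]],[[0,0,0],[0,0,0]]]' >/dev/null; cat > m5.py <<'E'
from h import *
S=np.array([[.993,-.115,0],[.115,.993,0],[0,0,1]]); S[:2]/=np.linalg.norm(S[0]); O=np.array([.563,-.054,0])
def st(X): return (X-O)@S.T
if __name__=="__main__":
    delta([.563,-.054,.2]); turn(frame(S[0],[0,0,-1]))
    i,d,P=grab("wrist"); np.savez("w9",i=i,d=d,R=P[0],t=P[1]); h=cv2.cvtColor(i,cv2.COLOR_RGB2HSV).astype(int)
    vv,uu=np.mgrid[:400,:640]; X=st(bydepth("wrist",P,np.c_[uu.ravel(),vv.ravel()],d.ravel())).reshape(400,640,3)
    near=(abs(X[...,0])<.075)&(X[...,1]>-.3)&(X[...,1]<.1)&(d>0)
    bar=near&(h[...,2]<60)&(X[...,2]>.049)&(X[...,2]<.062)&(abs(X[...,0])<.06)&(X[...,1]<-.03); Y=X[bar]; print("dark z~.056",len(Y),np.percentile(Y,[1,99],0).round(4).tolist())
    for x in(-.045,-.03,.03,.045): 
        q=Y[abs(Y[:,0]-x)<.004]; print("bar at x",x,len(q),np.percentile(q[:,1],[3,97]).round(4) if len(q) else "")
    red=near&((h[...,0]<8)|(h[...,0]>172))&(h[...,1]>120)&(h[...,2]>70)&(X[...,1]<.1)
    for nm,m,z in(("lever",red&(X[...,2]>.04)&(X[...,1]<-.02),.058),("mark",red&(X[...,2]<.026),.014),("yel",near&(h[...,0]>18)&(h[...,0]<36)&(h[...,1]>120)&(h[...,2]>70)&(X[...,2]<.03)&(X[...,0]>0),.02)):
        v,u=np.where(m); 
        if len(v)==0: print(nm,0); continue
        Q=st(plane("wrist",P,np.c_[u,v],z)); print(nm,len(v),"px",u.min(),u.max(),v.min(),v.max(),"z",np.median(X[m][:,2]).round(4),"pct",np.percentile(Q,[1,50,99],0).round(4).tolist())
        if nm=="yel": t=Q[Q[:,0]>np.percentile(Q[:,0],60)]; print("   tip y",np.median(t[:,1]).round(4))
    w=near&(h[...,1]<40)&(h[...,2]>150)&(X[...,2]<.03); print("white scale z",np.median(X[w][:,2]).round(4),len(X[w]),np.percentile(X[w],[2,98],0).round(4).tolist())
    g=near&(h[...,1]<60)&(h[...,2]>60)&(h[...,2]<150)&(X[...,2]<.03); print("plate z",np.median(X[g][:,2]).round(4))
E
python3 m5.py; python3 -c "
from h import *
a=np.load('w9.npz')['i']; save('w9',a)"
```

```text
tcp [ 0.5628 -0.038   0.201 ] F [0.3 0.3 0.8] w 0.0848 clk 18.95 toolx [1.075e-01 9.942e-01 3.000e-04] toolz [ 3.7e-03 -1.0e-04 -1.0e+00]
shift cm [-1.59  0.19  0.1 ]
turn [ 0.004 -0.     0.008]
dark z~.056 1613 [[-0.054, -0.1465, 0.0493], [0.0517, -0.0778, 0.062]]
bar at x -0.045 108 [-0.0889 -0.0779]
bar at x -0.03 102 [-0.0888 -0.0779]
bar at x 0.03 121 [-0.1007 -0.0779]
bar at x 0.045 102 [-0.0881 -0.078 ]
lever 235 px 335 352 294 330 z 0.0582 pct [[0.0153, -0.1426, 0.058], [0.0231, -0.1214, 0.058], [0.031, -0.101, 0.058]]
mark 103 px 353 378 155 158 z 0.0179 pct [[0.032, 0.0291, 0.014], [0.0443, 0.0303, 0.014], [0.0575, 0.0323, 0.014]]
yel 81 px 334 362 222 226 z 0.0223 pct [[0.0136, -0.0422, 0.02], [0.0295, -0.041, 0.02], [0.0432, -0.0387, 0.02]]
   tip y -0.041
white scale z 0.0146 2062 [[0.0329, -0.0473, 0.0132], [0.0558, 0.0593, 0.0162]]
plate z 0.0125
```

The bar's rear face is at stand y ≈ −0.0895 (relative to the socket), so the collar is at about −0.1035. The lever's outer end is near x = 31–39 mm, and the mark is 71.3 mm ahead of the pointer, as measured before. I'll move behind the bar with open fingers.

```bash
cat > g2.py <<'E'
from m5 import *
import sys
x,y,z=[float(v) for v in sys.argv[1:4]]
o=monitor.get_obs(); print("tool at stand mm",(st(o["tcp_pos"])*1000).round(1),"F stand",(S@o["contact_force"]).round(1),"grip",round(o["grip_width"],4),round(o["gripper_force"],1))
delta(O+S.T@np.array([x,y,z])); turn(frame(S[0],[0,0,-1]))
E
python3 g2.py .0025 -.106 .0015
```

```text
tool at stand mm [ -1.9  16.3 201.1] F stand [0.3 0.3 0.1] grip 0.0852 0.0
tcp [ 0.563  -0.0376  0.2011] F [0.3 0.3 0.1] w 0.0852 clk 19.0 toolx [1.067e-01 9.943e-01 3.000e-04] toolz [ 4.e-03 -2.e-04 -1.e+00]
shift cm [-12.24   0.26  19.96]
turn [ 0.004 -0.     0.008]
```

```bash
python3 -m crank '[[[-4,0.26,2],[0.004,0,0.008]],[[-4.1,0,2],[0,0,0]],[[-4.1,0,2],[0,0,0]],[[0,0,4],[0,0,0]],[[0,0,4],[0,0,0]]]' 8.54 >/dev/null; python3 -m crank '[[[0,0,0],[0,0,0]],[[0,0,0],[0,0,0]]]' >/dev/null; python3 g2.py .0025 -.106 .0015
```

```text
tool at stand mm [   1.4 -106.1   61.8] F stand [0.1 0.3 0. ] grip 0.0852 0.0
tcp [ 0.5522 -0.1596  0.0618] F [0.1 0.2 0. ] w 0.0852 clk 19.7 toolx [1.152e-01 9.933e-01 3.000e-04] toolz [-4.e-04  4.e-04 -1.e+00]
shift cm [0.01 0.11 6.03]
turn [-0. -0. -0.]
```

```bash
python3 -m crank '[[[0,0.1,2],[0,0,0]],[[0,0,2],[0,0,0]],[[0,0,1.5],[0,0,0]],[[0,0,0.5],[0,0,0]],[[0,0,0],[0,0,0]]]'; python3 -m crank '[[[0,0,0],[0,0,0]],[[0,0,0],[0,0,0]]]' >/dev/null; python3 g2.py .0025 -.100 .0015
```

```text
clock: 20.2
tcp_pos: [0.5535, -0.1608, 0.0023]
orientation: [2.347, 2.087, 0.002]
contact_force: [0.4, 0.5, 0.4]
grip_width: 0.0851
gripper_force: 0.0
tool at stand mm [   3.3 -107.6    2.9] F stand [ 0.6 -0.7  0.1] grip 0.0858 0.0
tcp [ 0.5539 -0.1613  0.0029] F [ 0.5 -0.7  0.1] w 0.0858 clk 20.4 toolx [ 1.176e-01  9.931e-01 -1.000e-04] toolz [ 2.9e-03 -4.0e-04 -1.0e+00]
shift cm [ 0.76 -0.08  0.14]
turn [ 0.003  0.    -0.003]
```

```bash
python3 -m crank '[[[0.5,0,0],[0,0,0]],[[1,0,0],[0,0,0]],[[1.5,0,0.1],[0,0,0]],[[1.5,0,0],[0,0,0]],[[1.5,0,0],[0,0,0]]]'>/dev/null; python3 -m crank '[[[0,0,0],[0,0,0]],[[0,0,0],[0,0,0]]]' >/dev/null; python3 g2.py .0025 -.029 .0015; cat > m6.py <<'E'
from m5 import *
def msk(h,lo,hi): return (h[...,0]>=lo)&(h[...,0]<=hi)&(h[...,1]>90)&(h[...,2]>60)
for n in("wrist","scene","side"):
    i,d,P=grab(n); h=cv2.cvtColor(i,cv2.COLOR_RGB2HSV).astype(int); vv,uu=np.mgrid[:400,:640]; uv=np.c_[uu.ravel(),vv.ravel()]
    for nm,z,k in(("mark",.0145,msk(h,172,180)|msk(h,0,8)),("pointer",.020,msk(h,18,36))):
        Q=st(plane(n,P,uv,z)).reshape(400,640,3); X=st(bydepth(n,P,uv,d.ravel())).reshape(400,640,3)
        b=k&(Q[...,0]>.025)&(Q[...,0]<.065)&(Q[...,1]>-.06)&(Q[...,1]<.07)&(abs(X[...,2]-z)<.012)
        q=Q[b]; print(n,nm,len(q),q.mean(0).round(4)[:2] if len(q) else "", np.median(q[:,1]).round(4) if len(q) else "", np.percentile(q[:,:2],[2,98],0).round(4).tolist() if len(q) else "")
E
python3 m6.py
```

```text
tool at stand mm [  2.8 -46.6   0.8] F stand [ 0.7 -2.9  1.3] grip 0.0854 1.2
tcp [ 0.5604 -0.1006  0.0008] F [ 0.4 -3.   1.3] w 0.0854 clk 21.1 toolx [1.163e-01 9.932e-01 3.000e-04] toolz [ 1.6e-03  1.0e-04 -1.0e+00]
shift cm [ 1.76 -0.03 -0.07]
turn [ 0.002 -0.    -0.001]
wrist mark 648 [0.0444 0.031 ] 0.0311 [[0.0317, 0.029], [0.0578, 0.0331]]
wrist pointer 371 [0.0349 0.0156] 0.0158 [[0.0255, 0.0141], [0.0444, 0.0171]]
scene mark 27 [0.0422 0.0266] 0.0266 [[0.0309, 0.0227], [0.0539, 0.0303]]
scene pointer 16 [0.0329 0.0126] 0.0125 [[0.0256, 0.0094], [0.0416, 0.0158]]
side mark 13 [0.0449 0.0275] 0.0275 [[0.0344, 0.0247], [0.0562, 0.0301]]
side pointer 1 [0.0368 0.0121] 0.0121 [[0.0368, 0.0121], [0.0368, 0.0121]]
```

The leg follows (−2.9 N). The pointer is 15.4 mm short of the mark by the close wrist view.

```bash
python3 -m crank '[[[0.5,0,0],[0,0,0]],[[0.5,0,0],[0,0,0]],[[0.4,0,0],[0,0,0]],[[0,0,0],[0,0,0]],[[0,0,0],[0,0,0]]]'>/dev/null; python3 -m crank '[[[0,0,0],[0,0,0]],[[0,0,0],[0,0,0]]]' >/dev/null; python3 g2.py .0025 -.029 .0015; python3 m6.py
```

```text
tool at stand mm [  2.8 -33.6   0.8] F stand [ 1.9 -3.4 -1.4] grip 0.0852 1.4
tcp [ 0.5619 -0.0877  0.0008] F [ 1.5 -3.6 -1.4] w 0.0852 clk 21.95 toolx [1.177e-01 9.930e-01 1.000e-04] toolz [ 1.4e-03 -1.0e-04 -1.0e+00]
shift cm [ 0.46 -0.03 -0.07]
turn [ 0.001 -0.    -0.003]
wrist mark 422 [0.0467 0.0311] 0.0312 [[0.0322, 0.029], [0.0579, 0.0325]]
wrist pointer 327 [0.0349 0.0288] 0.0288 [[0.0254, 0.0275], [0.0444, 0.03]]
scene mark 19 [0.0446 0.0276] 0.028 [[0.0324, 0.0242], [0.0542, 0.0303]]
scene pointer 15 [0.0346 0.0261] 0.0262 [[0.0255, 0.0236], [0.0423, 0.0289]]
side mark 9 [0.0485 0.029 ] 0.0291 [[0.0359, 0.0266], [0.0565, 0.031]]
side pointer 2 [0.041  0.0266] 0.0266 [[0.0398, 0.0261], [0.0421, 0.0271]]
```

```bash
python3 -m crank '[[[0.22,0,0],[0,0,0]],[[0,0,0],[0,0,0]],[[0,0,0],[0,0,0]],[[0,0,0],[0,0,0]],[[0,0,0],[0,0,0]]]'>/dev/null; python3 g2.py .0035 -.03 .0015; python3 m6.py
```

```text
tool at stand mm [  2.7 -31.2   0.8] F stand [ 1.8 -2.9 -0.9] grip 0.0851 1.4
tcp [ 0.562  -0.0853  0.0008] F [ 1.4 -3.  -0.9] w 0.0851 clk 22.6 toolx [1.175e-01 9.931e-01 2.000e-04] toolz [ 0.0012  0.     -1.    ]
shift cm [ 0.12  0.08 -0.07]
turn [ 0.001 -0.    -0.002]
wrist mark 319 [0.0502 0.0307] 0.0306 [[0.0335, 0.0288], [0.0581, 0.0328]]
wrist pointer 327 [0.0349 0.0312] 0.0312 [[0.0255, 0.0299], [0.0443, 0.0324]]
scene mark 15 [0.0467 0.0277] 0.0284 [[0.0356, 0.0241], [0.0543, 0.0303]]
scene pointer 13 [0.035  0.0286] 0.0285 [[0.027, 0.0263], [0.0439, 0.0307]]
side mark 8 [0.0485 0.0296] 0.0302 [[0.0352, 0.0266], [0.0565, 0.0315]]
side pointer 2 [0.0395 0.0301] 0.0301 [[0.0383, 0.0296], [0.0406, 0.0306]]
```

The pointer stands on the mark (0.0312 against 0.0311, and the other two views agree). Pausing 1 s, then squeezing.

```bash
for k in 1 2; do python3 -m crank '[[[0,0,0],[0,0,0]],[[0,0,0],[0,0,0]],[[0,0,0],[0,0,0]],[[0,0,0],[0,0,0]],[[0,0,0],[0,0,0]]]'|sed -n 2p; done; python3 -m crank '[[[0,0.05,0],[0,0,0]],[[0,0,0],[0,0,0]],[[0,0,0],[0,0,0]],[[0,0,0],[0,0,0]],[[0,0,0],[0,0,0]]]' 0 60; python3 -m crank '[[[0,0,0],[0,0,0]],[[0,0,0],[0,0,0]],[[0,0,0],[0,0,0]],[[0,0,0],[0,0,0]],[[0,0,0],[0,0,0]]]'; python3 g2.py .0035 -.0312 .0015; python3 m6.py
```

```text
tcp_pos: [0.562, -0.0855, 0.0008]
tcp_pos: [0.562, -0.0855, 0.0008]
clock: 24.25
tcp_pos: [0.5612, -0.0858, 0.0032]
orientation: [-2.347, -2.087, 0.001]
contact_force: [-13.1, -1.9, 30.5]
grip_width: 0.0306
gripper_force: 63.8
clock: 24.75
tcp_pos: [0.5612, -0.0858, 0.0032]
orientation: [-2.347, -2.087, 0.001]
contact_force: [-12.0, -2.0, 31.2]
grip_width: 0.0308
gripper_force: 63.7
tool at stand mm [  1.9 -31.8   3.2] F stand [-11.7  -3.3  31.2] grip 0.0308 63.7
tcp [ 0.5612 -0.0858  0.0032] F [-12.   -2.   31.2] w 0.0308 clk 24.75 toolx [1.170e-01 9.931e-01 3.000e-04] toolz [-1.e-03  4.e-04 -1.e+00]
shift cm [0.06 0.16 0.17]
turn [-0.001 -0.    -0.002]
wrist mark 309 [0.0494 0.0312] 0.0313 [[0.0328, 0.0291], [0.058, 0.0326]]
wrist pointer 316 [0.0348 0.0305] 0.0305 [[0.0255, 0.0293], [0.0442, 0.0318]]
scene mark 16 [0.0464 0.0276] 0.0282 [[0.0357, 0.0241], [0.0543, 0.0303]]
scene pointer 12 [0.0345 0.0276] 0.0274 [[0.0271, 0.0254], [0.0423, 0.0298]]
side mark 6 [0.0444 0.0298] 0.0301 [[0.0351, 0.0279], [0.0525, 0.0314]]
side pointer 1 [0.0382 0.0296] 0.0296 [[0.0382, 0.0296], [0.0382, 0.0296]]
```

Lever shut: the reading is 30.8 mm, and this gripper read 28 on the 30 mm head. The pads' swing loaded z by 31 N, so I'll relieve that and nudge the 0.6 mm of lost draw.

```bash
python3 -m crank '[[[0.04,-0.04,-0.1],[0,0,0]],[[0.03,-0.04,-0.1],[0,0,0]],[[0,0,0],[0,0,0]],[[0,0,0],[0,0,0]],[[0,0,0],[0,0,0]]]'; python3 g2.py .0035 -.0312 .0015; python3 m6.py; python3 - <<'E'
from h import *
from m5 import st
i,d,P=grab("wrist"); s,sd,SP=grab("scene"); save("fin",np.hstack([cv2.resize(i[60:360,200:440],(400,500)),cv2.resize(s[105:205,245:325],(400,500))]))
vv,uu=np.mgrid[:400,:640]
for n,im,dd,PP in(("wrist",i,d,P),("scene",s,sd,SP)):
    h=cv2.cvtColor(im,cv2.COLOR_RGB2HSV).astype(int); X=st(bydepth(n,PP,np.c_[uu.ravel(),vv.ravel()],dd.ravel())).reshape(400,640,3)
    m=((h[...,0]<8)|(h[...,0]>172))&(h[...,1]>120)&(h[...,2]>50)&(X[...,2]>.035)&(X[...,2]<.062)&(X[...,1]<0)&(X[...,1]>-.1)&(abs(X[...,0])<.05)
    print(n,"lever px",m.sum(),np.percentile(X[m],[3,97],0).round(4).tolist() if m.sum() else "")
    m=(h[...,0]<=16)&(h[...,1]>140)&(h[...,2]>60)&(abs(X[...,0])<.03)&(abs(X[...,1]-.0715)<.03)&(X[...,2]>.045)
    print(n,"peg head",m.sum(),np.percentile(X[m],[2,98],0).round(4).tolist() if m.sum() else "")
E
```

```text
clock: 25.4
tcp_pos: [0.5613, -0.085, 0.0034]
orientation: [2.347, 2.087, 0.0]
contact_force: [-5.3, -3.8, 10.5]
grip_width: 0.0304
gripper_force: 68.0
tool at stand mm [  1.9 -31.    3.4] F stand [-4.8 -4.4 10.5] grip 0.0304 68.0
tcp [ 0.5613 -0.085   0.0034] F [-5.3 -3.8 10.5] w 0.0304 clk 25.4 toolx [ 1.169e-01  9.931e-01 -2.000e-04] toolz [ 3.e-04 -2.e-04 -1.e+00]
shift cm [-0.02  0.16  0.2 ]
turn [ 0.     0.    -0.002]
wrist mark 272 [0.0507 0.0306] 0.0304 [[0.0339, 0.0289], [0.0581, 0.0325]]
wrist pointer 321 [0.0348 0.0313] 0.0313 [[0.0254, 0.03], [0.0442, 0.0326]]
scene mark 14 [0.0472 0.0277] 0.0282 [[0.0356, 0.0241], [0.0543, 0.0303]]
scene pointer 13 [0.035  0.0286] 0.0285 [[0.027, 0.0263], [0.0439, 0.0307]]
side mark 5 [0.0443 0.0304] 0.0304 [[0.035, 0.029], [0.0525, 0.0315]]
side pointer 2 [0.0395 0.0301] 0.0301 [[0.0383, 0.0296], [0.0406, 0.0306]]
wrist lever px 1318 [[0.012, -0.055, 0.042], [0.0174, -0.0252, 0.0603]]
wrist peg head 2825 [[-0.0112, 0.0574, 0.0493], [0.0112, 0.0638, 0.08]]
scene lever px 9 [[0.0116, -0.0708, 0.0372], [0.0193, -0.0196, 0.0616]]
scene peg head 133 [[-0.0084, 0.0797, 0.0476], [0.0105, 0.0872, 0.0811]]
```

View pics/fin.png

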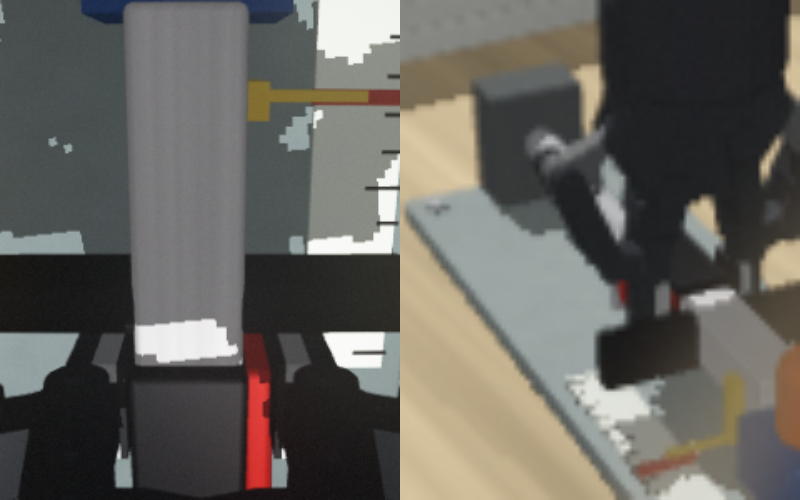

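The picture shows the red lever flat along the collar between the gripping fingers (260,420), and the yellow pointer in line with the red mark (380,98). The peg head is still seated, with its top at 80–81 mm. Handing in.

```bash
python3 -c "
from bench import r
print(r.hand_in())"
```

```text
the job is handed in; nothing more can be done
None
```

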